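Click the washing-up rota wheel on to the yellow marker

ROBOT

A 6-joint arm with a two-finger parallel gripper is mounted at the origin on the work surface. World frame = base frame: x ahead of the robot, y to its left, z up, the work surface at z = 0. Lengths are in m, angles in rad, forces in N, time in s.
With the tool pointing down it reaches from about 0.15 to 0.775 m from the base axis. Payload 6.1 kg.
Tool frame: the origin (TCP) lies midway between the tips of the shut fingers; the grasp point (between the pads) lies 19 mm behind it; z points along the fingers, x is the direction in which the jaws open and shut, and the axes are right-handed (so a half turn about z gives the same grasp; the last joint's range is limited). The gripper opens to 85 mm and grips with 20 to 120 N. Pads are 22 mm wide; open, the fingers measure 114 mm over their backs; the gripper's body (76 mm by 85 mm) begins 54 mm behind the grasp point. The pads swing forward as they close: fully open they stand 13 mm farther back than shut.
Start: joints at [-1.116, 0.126, -0.04, 1.405, 0, 1.571], TCP at [0.231, -0.472, 0.231] pointing down, gripper open.
Joint ranges: [-2.72, 2.72], [-0.95, 1.95], [-1.27, 1.35], [-1.78, 2.02], [-1.46, 1.47], [-3.14, 3.14]. Speed limits (rad/s): [2.39, 2.39, 3.01, 3.14, 3.14, 3.14].

INTERFACE

Orientations are given as a rotation vector (axis times angle).
In Python, from workcell import * gives the robot as it stands. The module is installed in compiled form; this text tells all that it offers.
- The arm moves only by the tool servo_tool, never from a script. Its argument "plan" is a list of rows, each a list of 7 numbers: the opening, from -1 (shut) to 1 (fully open), so that 0 is half open, then the shift along the tool's x, y, z scaled (see below), then the turn, a rotation vector about the tool's x, y, z scaled (see below). In form: [[fingers, x, y, z, wx, wy, wz], ...]. A call has 1 to 12 rows; each row is the pose to reach, as a shift and turn from the pose commanded when the call began, along the tool's axes at that moment; what a row does not reach only later rows make up. The controller multiplies each number of a shift by 800 mm and each number of a turn by 90 degrees. A row lasts 1/8 s, in which the tool goes at most 62.5 mm and 10.7 degrees, less where a joint would pass 70% of its speed; a pose out of reach is approached as far as the arm can. A call with a number of a shift or a turn outside -1 to 1 is refused whole. A call with a gripper value outside its range is refused whole. The fingers move at their own pace and stop on an object; the grip force is fixed at half the most. Time passes only in rows, so rows that repeat a pose let the fingers close. It gives the time, the measured TCP pose, the force and the opening at its end, in the units of the state.
- get_state(): the state, without advancing time (a new reading comes with each control period).
- grab_frame(name): name is "side" or "top"; returns the picture (420x560x3 uint8, red, green, blue); there is no depth.
- calibration(name): a dict with "vfov" (degrees; the focal length in pixels is half the picture's height over the tangent of half this angle, whatever the lens; pixels are square), "cx", "cy" (the principal point, pixels), "distortion" ([k1, k2, p1, p2, k3] as OpenCV has them; the pictures are not rectified), "world_from_camera" (4x4, takes a point from camera to world coordinates). Camera axes: x right, y down, z forward; pixel columns grow to the right and rows downward; lengths in m; the calibration is good to about 2 mm. A picture is of the moment at which its call begins. calibration takes no time and is no camera call.
- sign_off(): hands the job in, once; it reports no verdict.
The state is a dict: "clock": time; "qpos": joint angles; "qvel": joint speeds; "joint_torque": joint torques, N m; "position": TCP position; "tool_rot": TCP orientation; "wrist_force": force on the tool from outside, world axes, zero at the start; "wrist_torque": the same for the moment, N m; "grip_width": finger opening in m.
Only numpy, scipy, OpenCV 4.12 (cv2) and the standard library are available. Lean on these libraries where they do the work, as an engineer would, in place of code of your own. Each camera call takes 0.05 s, during which the arm holds its last target.

TASK

The dishes are drying, so pass the washing-up turn on: with a fingertip, flick the front edge of the blue-cased rota wheel anticlockwise (seen from above) one click at a time, letting it come to rest at every click, until the red lobe stands at the yellow marker on the case, and do not let it go past. Only touch the wheel; leave the crockery, carousel and other things around it where they stand, and finish with the hand clear.

Things in the scene. Friction and masses are not known exactly. Their poses are not given: they have to be found in the camera images.
- rota_base: blue case of the rota wheel, screwed down, 44 mm high. Origin: on the board under the wheel's axis; +x to the closed back, -x to the open front where the wheel's edge sticks out, z up. It covers the lobes for x > -25 mm (outer radius 81 mm, cover from radius 51 mm, top z = 37 mm); before x = -25 mm the wheel's edge is bare, with nothing between it and the board
- rota_wheel (a joint): turn of the wheel, rad, growing anticlockwise from above (front edge then moves to the case's -y) = angle of the red lobe from the case's +x. It rests at a click every 60 degrees (1.047 rad) and starts at rest with the red lobe straight to the front (-3.14). About 3 N at a lobe tip starts it; past half a click it snaps on to the next rest, before that it falls back. Can be pushed both ways
- red_mark (a point): point on the red stripe leading to the red lobe, 42 mm from the wheel's axis, 30 mm above the board; turns with the wheel. The wheel lies flat: a white disc of radius 47 mm with six straight lobes 11 mm wide reaching out to radius 70 mm, 60 degrees apart, between z = 16 and 30 mm; one lobe is red, five are white
- red_lobe (a point): point on the axis of the red lobe near its tip, 66 mm from the wheel's axis, mid-height (23 mm above the board); at the back it runs under the case's cover
- yellow_marker: yellow round marker, 20 mm across, 7 mm high, fixed on top of the case's cover (z = 37 mm) 66 mm from the wheel's axis; it sits at -60, 0 or +60 degrees from the case's +x (-y side, back, +y side), so 2, 3 or 4 clicks anticlockwise from the start (joint value -1.047, 0 or +1.047). Two like markers in dark grey sit at the other two places. Red lobe at the marker = straight under it
- front_lobe (a point): point fixed to the case (does not turn), 70 mm in front of the axis and 23 mm above the board: at every click one lobe rests with its tip here, pointing straight out of the front (-x of the case); the others then rest at every 60 degrees round from it
- bowl: blue ceramic bowl in the white dish drainer (340 x 280 mm, 90 mm high, fixed, clear cover raised to 310 mm, two steel plates in it) far to the right; 124 mm across, 60 mm high, loose; origin under its centre, z up. Leave alone
- carousel_spoon (a point): head of the wooden spoon standing in the green utensil carousel (130 mm across, utensils to 260 mm high; the carousel turns easily when touched). Leave alone
- mug: loose white mug left of the wheel, 78 mm across plus its handle, 85 mm high; origin under its centre. Leave alone
- brush: loose washing-up brush right of the wheel, about 200 mm long, lying along its x; origin under its middle. Leave alone
- soap: loose green soap bottle, 60 mm across, 170 mm high; origin under its centre. Leave alone
- jar: loose glass jar with steel cap, 66 mm across, 75 mm high; origin under its centre. Leave alone
- sponge: loose orange sponge block 90 x 60 x 30 mm; origin under its centre. Leave alone
Mind the look-alikes: they are no part of the job. Of the things that look like the rota_base, the largest one is meant.

How it is judged:
By the outcome, as a careful person would: the job done as asked, in the order asked, and still so for the second after the job is handed in, with the robot touching nothing.
It also fails if it takes over 51 s, if anything falls off the work surface, if the arm or the gripper's body presses on something with over 40 N, if the wrist force passes 120 N, or if a joint passes its speed limit or range.

## Working session

There is one attempt and no reset: what is moved stays moved. The work goes in short steps, Python scripts to look and compute and a tool call to move; the robot and the scene stay as the last step left them, time stands still between calls to the robot, and variables do not carry over. Pictures are saved under pics/ and viewed, and the job is handed in when it is done.

Besides the shell and the picture viewer there is one more tool, called after "Emit:" by a JSON object that holds its "fn" and its "kwargs". servo_tool: Moves the arm, as the interface text tells. Its arguments: {"type":"object","properties":{"plan":{"type":"array","items":{"type":"array","items":{"type":"number","minimum":-1,"maximum":1}}}},"required":["plan"]}

```bash
mkdir -p pics; cat > h.py <<'E'
from workcell import *
import numpy as np, cv2
def save(n,fn):
    im=grab_frame(n); cv2.imwrite(fn,im[:,:,::-1]); return im
def cam(n):
    c=calibration(n); f=210/np.tan(np.radians(c['vfov'])/2)
    K=np.array([[f,0,c['cx']],[0,f,c['cy']],[0,0,1.]])
    return K,np.array(c['distortion'],float),np.array(c['world_from_camera'])
def ray(n,uv,z):
    K,d,T=cam(n)
    p=cv2.undistortPoints(np.array([[uv]],float),K,d)[0,0]
    r=T[:3,:3]@np.array([p[0],p[1],1]); o=T[:3,3]
    return o+r*(z-o[2])/r[2]
def proj(n,P):
    K,d,T=cam(n); Ti=np.linalg.inv(T)
    return cv2.projectPoints(np.atleast_2d(np.array(P,float)),cv2.Rodrigues(Ti[:3,:3])[0],Ti[:3,3],K,d)[0][:,0]
E
python3 - <<'E'
from h import *
for n in('top','side'):
    save(n,f'pics/{n}0.png'); K,d,T=cam(n); print(n,K[0],d,T.round(3))
s=get_state(); print(s)
E
```

```text
top [476.00288725   0.         280.86761566] [-0.10737496  0.          0.          0.          0.        ] [[ 9.000e-03 -9.920e-01  1.280e-01  3.770e-01]
 [-1.000e+00 -9.000e-03  2.000e-03 -2.200e-02]
 [-1.000e-03 -1.280e-01 -9.920e-01  1.543e+00]
 [ 0.000e+00  0.000e+00  0.000e+00  1.000e+00]]
side [415.70066149   0.         272.12321823] [-0.05099069  0.          0.          0.          0.        ] [[-0.919 -0.25   0.304  0.179]
 [-0.394  0.557 -0.731  0.845]
 [ 0.013 -0.792 -0.611  0.917]
 [ 0.     0.     0.     1.   ]]
{'clock': 0.1, 'qpos': array([-1.11603184e+00,  1.26319555e-01, -4.04880193e-02,  1.40538539e+00,
        1.70422069e-05,  1.57079858e+00]), 'qvel': array([ 0.00101199, -0.00109717,  0.00341594,  0.00016423,  0.00040802,
        0.00041109]), 'joint_torque': array([ 2.89687414e-03, -4.36905527e+01,  3.53605807e+01,  1.37142168e-02,
        1.98877133e-04,  1.07961904e-05]), 'position': array([ 0.23045559, -0.47132096,  0.23061509]), 'tool_rot': array([-2.66439422e+00,  1.66308978e+00,  1.84642213e-03]), 'wrist_force': array([-0.33027331,  0.0214436 , -0.2796388 ]), 'wrist_torque': array([-0.06241437, -0.00658738,  0.0231999 ]), 'grip_width': 0.08563588637791011}
```

View pics/top0.png

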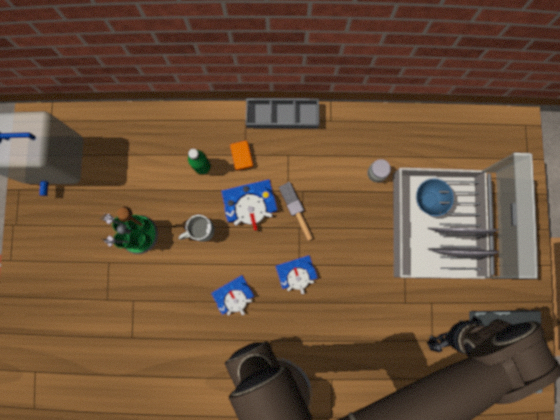

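View pics/side0.png

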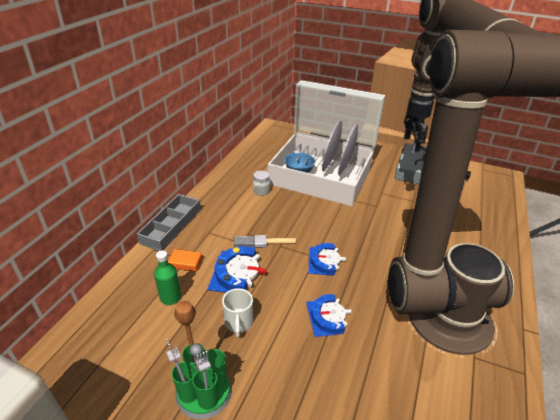

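Three rota wheels appear in the top picture: (250,207), (235,297) and (297,274). The first is clearly the largest, so I'll confirm it in an enlarged crop.

```bash
python3 - <<'E'
import cv2
a=cv2.imread('pics/top0.png')[165:325,180:330]
cv2.imwrite('pics/c0.png',cv2.resize(a[:80],None,fx=5.3,fy=5.3,interpolation=cv2.INTER_CUBIC))
b=cv2.imread('pics/side0.png')[235:305,195:355]
cv2.imwrite('pics/c1.png',cv2.resize(b,None,fx=5,fy=5,interpolation=cv2.INTER_CUBIC))
E
```

```text
(no output)
```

View pics/c0.png

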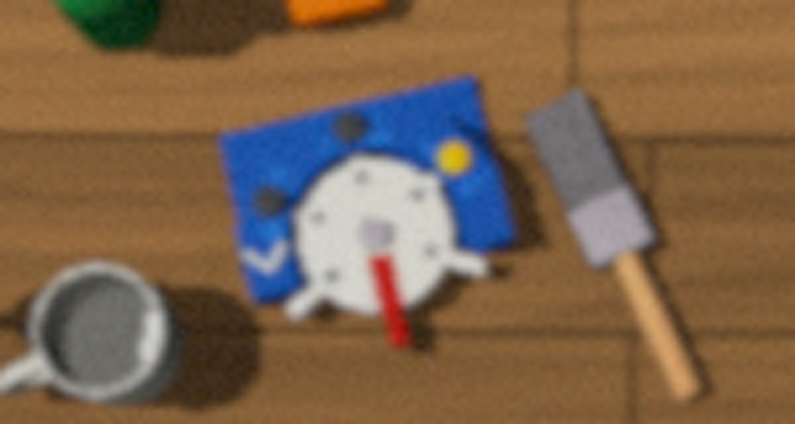

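View pics/c1.png

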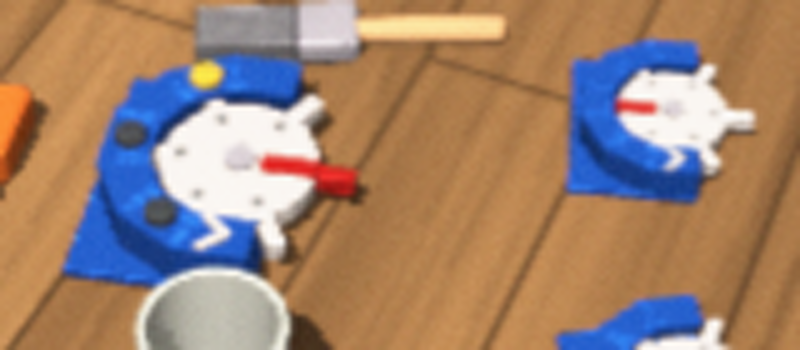

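```bash
python3 - <<'E'
from h import *
from scipy.optimize import least_squares
im=cv2.imread('pics/top0.png')
c=lambda x,y:np.array([180+(x+.5)/5.3-.5,165+(y+.5)/5.3-.5])
s=lambda x,y:np.array([195+(x+.5)/5-.5,235+(y+.5)/5-.5])
# model points: case polar (r,ang,z)
M=[(66,-60,44),(66,0,44),(66,60,44),(70,180,30)]
pt=[c(455,157),c(350,127),c(270,201),c(401,345)]
ps=[s(206,75),s(131,134),s(161,212),s(354,180)]
def W(p): 
    x,y,t=p; return np.array([[x+r/1e3*np.cos(t+np.radians(a)),y+r/1e3*np.sin(t+np.radians(a)),z/1e3] for r,a,z in M])
for nm,cams in(('t',[('top',pt)]),('s',[('side',ps)]),('both',[('top',pt),('side',ps)])):
    f=lambda p:np.concatenate([(proj(n,W(p))-q).ravel() for n,q in cams])
    r=least_squares(f,[.45,0.05,0.2]); print(nm,r.x,r.fun.round(1))
for n,p,z in(('hub',(377,233),.03),):
    print(ray('top',c(*p),z))
print('mug',ray('top',c(105,335),.085), 'brush handle',ray('top',c(690,395),.02),ray('top',c(600,260),.03),ray('top',c(530,125),.03))
E
```

```text
t [0.59317521 0.07901881 0.24226269] [-0.1 -0.   0.  -0.2 -0.1 -0.1  0.1  0.3]
s [0.58742163 0.08426865 0.24329306] [ 0.  -0.  -0.4 -0.  -0.2  0.   0.5 -0. ]
both [0.59064551 0.08079948 0.24268911] [-0.7  0.8 -0.6  0.6 -0.6  0.7 -0.4  1.1 -0.4 -1.1 -0.7 -1.1 -0.6 -1.2
  0.  -1.1]
[0.59419833 0.07832411 0.03      ]
mug [0.5249043  0.23243938 0.085     ] brush handle [ 0.49828311 -0.11213899  0.02      ] [ 0.57888804 -0.05693651  0.03      ] [ 0.66151778 -0.013801    0.03      ]
```

Confirmed: the wheel at (250,207) is the largest. Its yellow marker sits on the case's -y side, so it needs 2 clicks. I'll work out the approach next.

```bash
cat >> h.py <<'E'
from scipy.spatial.transform import Rotation as R
C=np.array([.591,.081]);TH=.2427
f=-np.array([np.cos(TH),np.sin(TH)]); d=np.array([np.sin(TH),-np.cos(TH)])
def go(a,b,z,p=None,r=None,yaw=None):
    s=get_state(); p=s['position'] if p is None else p; r=R.from_rotvec(s['tool_rot'] if r is None else r)
    w=np.r_[C+a*f+b*d,z]; sh=r.inv().apply(w-p)/.8
    out=[w.round(4),sh.round(4)]
    if yaw is not None:
        x=np.array([np.cos(yaw),np.sin(yaw),0]); zz=np.array([0,0,-1]); m=R.from_matrix(np.c_[x,np.cross(zz,x),zz])
        out.append(((r.inv()*m).as_rotvec()/(np.pi/2)).round(4))
    return out
E
python3 - <<'E'
from h import *
s=get_state(); print(R.from_rotvec(s['tool_rot']).as_matrix().round(3))
for y in (TH,TH+np.pi): print(go(.105,-.03,.15,yaw=y))
print(np.array(R.from_rotvec(s['tool_rot']).inv().apply(np.array([.25,-.2,.231])-s['position'])/.8))
for uv,z in(((395,278),0),((395,170),.09),((520,152),.3)): print(ray('top',uv,z))
E
```

```text
[[ 0.439 -0.898 -0.001]
 [-0.898 -0.439  0.001]
 [-0.001 -0.    -1.   ]]
[array([0.4819, 0.0849, 0.15  ]), array([-0.4864, -0.5877,  0.1015]), array([-6.00e-04,  7.00e-04, -8.65e-01])]
[array([0.4819, 0.0849, 0.15  ]), array([-0.4864, -0.5877,  0.1015]), array([8.000e-04, 6.000e-04, 1.135e+00])]
[-2.93951047e-01 -1.70919262e-01 -6.76818953e-05]
[ 0.37559671 -0.39021421  0.        ]
[ 0.71201303 -0.3757906   0.09      ]
[ 0.72060484 -0.67887844  0.3       ]
```

Emit:
{"fn": "servo_tool", "kwargs": {"plan": [[-1, -0.06, -0.03, 0, 0, 0, -0.1], [-1, -0.12, -0.06, 0, 0, 0, -0.2], [-1, -0.18, -0.1, 0, 0, 0, -0.3], [-1, -0.24, -0.14, 0, 0, 0, -0.4], [-1, -0.29, -0.18, 0, 0, 0, -0.5], [-1, -0.33, -0.24, 0, 0, 0, -0.6], [-1, -0.36, -0.3, 0.02, 0, 0, -0.7], [-1, -0.4, -0.37, 0.04, 0, 0, -0.8], [-1, -0.43, -0.44, 0.06, 0, 0, -0.865], [-1, -0.46, -0.51, 0.08, 0, 0, -0.865], [-1, -0.486, -0.588, 0.1, 0, 0, -0.865], [-1, -0.486, -0.588, 0.1, 0, 0, -0.865]]}}

```text
clock: 1.6
position: [0.4834, 0.0867, 0.1491]
tool_rot: [-3.118, -0.386, 0.005]
wrist_force: [-1.1, -0.9, -0.6]
grip_width: -0.0002
```

```bash
python3 - <<'E'
from h import *
print(go(.105,-.03,.05,yaw=TH)); print(go(.105,-.03,.013,yaw=TH))
E
```

```text
[array([0.4819, 0.0849, 0.05  ]), array([-0.002 ,  0.0018,  0.1239]), array([-0.0003,  0.0018,  0.0023])]
[array([0.4819, 0.0849, 0.013 ]), array([-0.0019,  0.0018,  0.1701]), array([-0.0003,  0.0018,  0.0023])]
```

Emit:
{"fn": "servo_tool", "kwargs": {"plan": [[-1, 0, 0, 0.06, 0, 0, 0], [-1, 0, 0, 0.12, 0, 0, 0], [-1, 0, 0, 0.155, 0, 0, 0], [-1, 0, 0, 0.17, 0, 0, 0], [-1, 0, 0, 0.17, 0, 0, 0], [-1, 0, 0, 0.17, 0, 0, 0]]}}

```text
clock: 2.35
position: [0.4834, 0.0843, 0.0167]
tool_rot: [-3.118, -0.38, -0.003]
wrist_force: [-0.9, -0.8, 0.4]
grip_width: -0.0
```

```bash
python3 - <<'E'
from h import *
s=get_state();print(s['position'],s['tool_rot'],s['wrist_force'])
for n in('top','side'):
    im=save(n,f'pics/{n}1.png')[:,:,::-1].copy()
    u=proj(n,[s['position']])[0]; print(u)
    x0,y0=(200,160) if n=='top' else (200,220)
    c=cv2.resize(im[y0:y0+90,x0:x0+120],None,fx=6,fy=6,interpolation=cv2.INTER_CUBIC)
    cv2.circle(c,tuple(int((v+.5)*6) for v in u-[x0,y0]),4,(0,255,255),1)
    cv2.imwrite(f'pics/{n}1c.png',c)
E
```

```text
[0.48337587 0.08425948 0.01672964] [-3.11846587 -0.37986125 -0.00342227] [-0.91180779 -0.82873312  0.42447954]
[248.56286857 243.28323385]
[275.00519909 281.38290825]
```

View pics/top1c.png

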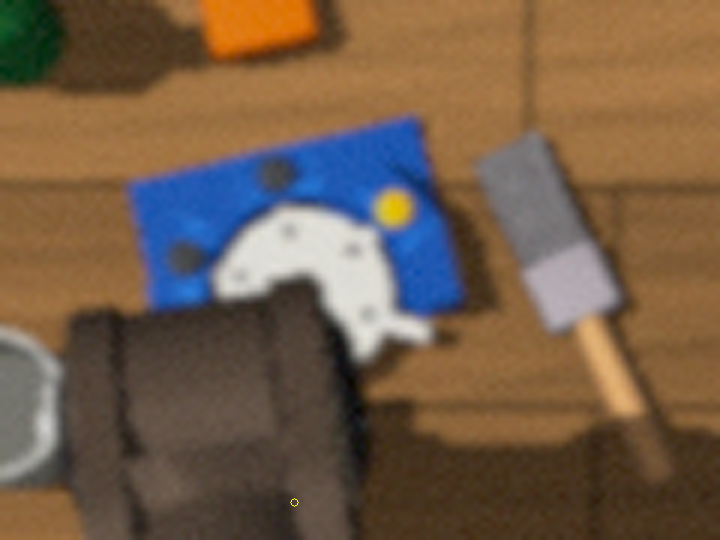

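View pics/side1c.png

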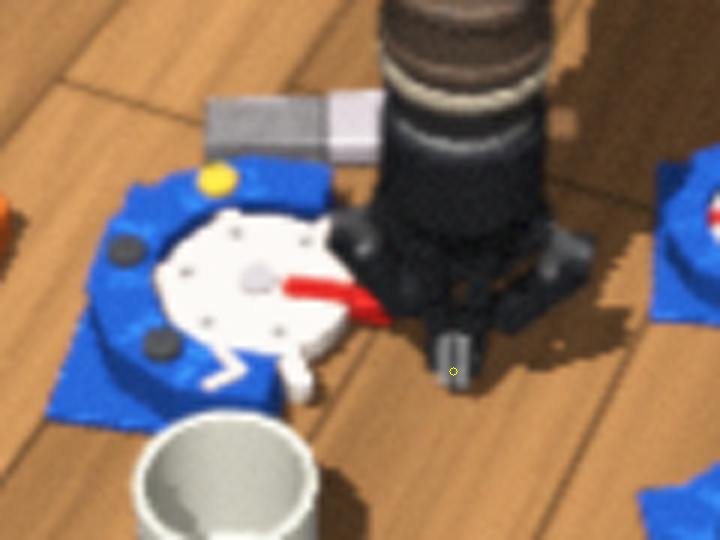

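```bash
cat >> h.py <<'E'
def ab():
    s=get_state(); w=s['position'][:2]-C; print('t',round(s['clock'],2),'a,b,z mm',(w@f*1e3).round(1),(w@d*1e3).round(1),(s['position'][2]*1e3).round(1),'F',s['wrist_force'].round(1),(s['tool_rot']).round(3), 'qv',abs(s['qvel']).max().round(3))
E
python3 -c "
from h import *
ab()"
```

```text
t 2.45 a,b,z mm 103.6 -29.2 16.7 F [-1.1 -0.4  0.3] [-3.118 -0.38  -0.004] qv 0.006
```

Emit:
{"fn": "servo_tool", "kwargs": {"plan": [[-1, 0.012, 0, 0.004, 0, 0, 0], [-1, 0.03, 0, 0.004, 0, 0, 0], [-1, 0.042, 0, 0.004, 0, 0, 0], [-1, 0.042, 0, 0.004, 0, 0, 0]]}}

```text
clock: 2.95
position: [0.516, 0.0926, 0.0119]
tool_rot: [-3.118, -0.381, -0.0]
wrist_force: [0.4, 0.1, -0.1]
grip_width: -0.0002
```

```bash
python3 - <<'E'
from h import *
ab()
im=save('side','pics/s2.png')[:,:,::-1]
cv2.imwrite('pics/s2c.png',cv2.resize(im[220:310,200:320],None,fx=6,fy=6,interpolation=cv2.INTER_CUBIC))
E
```

```text
t 2.95 a,b,z mm 70.0 -29.3 11.9 F [ 0.4  0.1 -0.1] [-3.118 -0.381 -0.   ] qv 0.027
```

View pics/s2c.png

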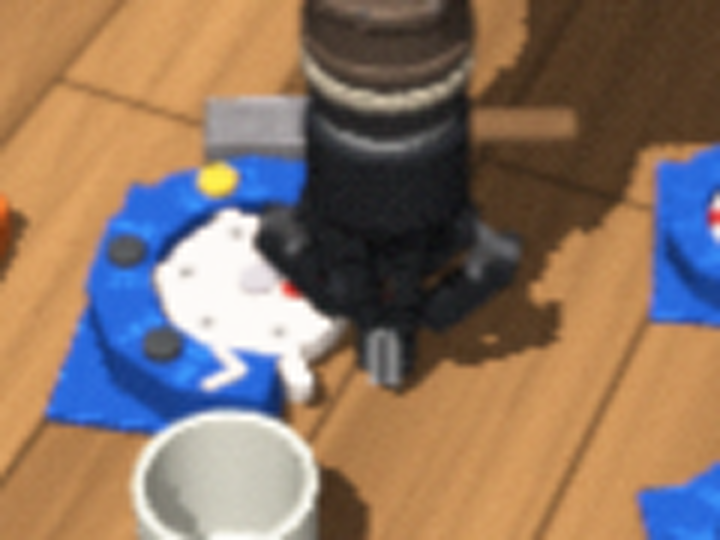

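Emit:
{"fn": "servo_tool", "kwargs": {"plan": [[-1, 0.006, 0, 0, 0, 0, 0], [-1, 0.006, 0.008, 0, 0, 0, 0], [-1, 0.006, 0.016, 0, 0, 0, 0], [-1, 0.006, 0.022, 0, 0, 0, 0], [-1, 0.006, 0.028, 0, 0, 0, 0], [-1, 0.006, 0.034, 0, 0, 0, 0], [-1, 0.006, 0.04, 0, 0, 0, 0], [-1, 0.006, 0.045, 0, 0, 0, 0], [-1, 0.006, 0.05, 0, 0, 0, 0], [-1, 0.006, 0.05, 0, 0, 0, 0]]}}

```text
clock: 4.25
position: [0.5293, 0.0541, 0.0121]
tool_rot: [3.118, 0.379, -0.0]
wrist_force: [0.0, -0.2, 0.0]
grip_width: -0.0001
```

```bash
python3 - <<'E'
from h import *
ab()
im=save('side','pics/s3.png')[:,:,::-1]
cv2.imwrite('pics/s3c.png',cv2.resize(im[220:310,200:320],None,fx=6,fy=6,interpolation=cv2.INTER_CUBIC))
E
```

```text
t 4.25 a,b,z mm 66.3 11.3 12.1 F [ 0.  -0.2  0. ] [ 3.118  0.379 -0.   ] qv 0.004
```

View pics/s3c.png

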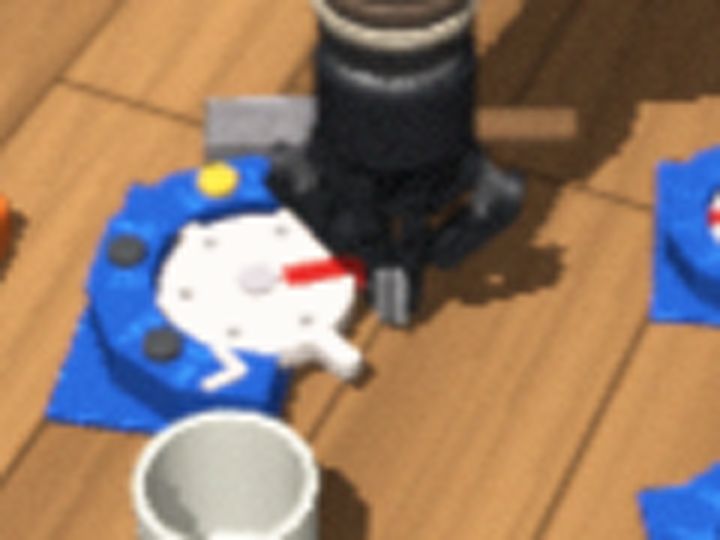

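Emit:
{"fn": "servo_tool", "kwargs": {"plan": [[-1, 0.001, 0.004, 0, 0, 0, 0], [-1, 0.002, 0.008, 0, 0, 0, 0], [-1, 0.002, 0.01, 0, 0, 0, 0], [-1, 0.002, 0.01, 0, 0, 0, 0]]}}

```text
clock: 4.8
position: [0.5328, 0.0471, 0.0121]
tool_rot: [3.118, 0.38, -0.0]
wrist_force: [0.9, 0.3, -0.2]
grip_width: -0.0
```

```bash
python3 - <<'E'
from h import *
ab()
im=save('side','pics/s4.png')[:,:,::-1]
cv2.imwrite('pics/s4c.png',cv2.resize(im[220:310,200:320],None,fx=6,fy=6,interpolation=cv2.INTER_CUBIC))
E
```

```text
t 4.8 a,b,z mm 64.6 18.9 12.1 F [ 0.9  0.3 -0.2] [ 3.118  0.38  -0.   ] qv 0.002
```

View pics/s4c.png

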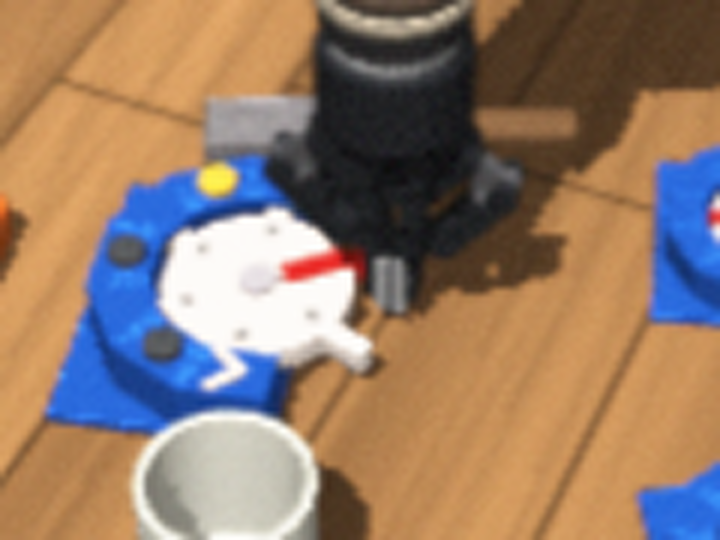

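Emit:
{"fn": "servo_tool", "kwargs": {"plan": [[-1, 0.002, 0.004, 0, 0, 0, 0], [-1, 0.004, 0.007, 0, 0, 0, 0], [-1, 0.005, 0.01, 0, 0, 0, 0], [-1, 0.005, 0.01, 0, 0, 0, 0]]}}

```text
clock: 5.35
position: [0.5387, 0.0403, 0.0121]
tool_rot: [3.119, 0.38, 0.0]
wrist_force: [-0.7, -0.4, 0.0]
grip_width: 0.0002
```

```bash
python3 - <<'E'
from h import *
ab()
im=save('side','pics/s5.png')[:,:,::-1]
cv2.imwrite('pics/s5c.png',cv2.resize(im[220:310,200:320],None,fx=6,fy=6,interpolation=cv2.INTER_CUBIC))
E
```

```text
t 5.35 a,b,z mm 60.5 26.9 12.1 F [-0.7 -0.4  0. ] [3.119 0.38  0.   ] qv 0.005
```

View pics/s5c.png

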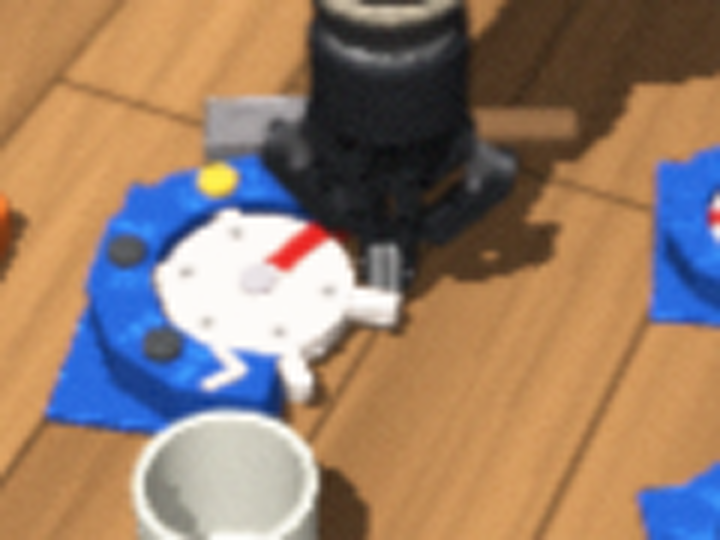

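The first click is done: the wheel is at rest with a white lobe at the front. I'll retract, go round and set up behind the new front lobe.

Emit:
{"fn": "servo_tool", "kwargs": {"plan": [[-1, -0.02, 0, 0, 0, 0, 0], [-1, -0.05, 0, 0, 0, 0, 0], [-1, -0.05, 0, 0, 0, 0, 0], [-1, -0.05, -0.035, 0, 0, 0, 0], [-1, -0.05, -0.071, 0, 0, 0, 0], [-1, -0.05, -0.071, 0, 0, 0, 0], [-1, -0.03, -0.071, 0, 0, 0, 0], [-1, -0.006, -0.071, 0, 0, 0, 0], [-1, -0.006, -0.071, 0, 0, 0, 0]]}}

```text
clock: 6.52
position: [0.5226, 0.0942, 0.0121]
tool_rot: [3.119, 0.379, 0.002]
wrist_force: [1.0, -0.1, -0.2]
grip_width: -0.0002
```

```bash
python3 - <<'E'
from h import *
ab()
im=save('side','pics/s6.png')[:,:,::-1]
cv2.imwrite('pics/s6c.png',cv2.resize(im[220:310,200:320],None,fx=6,fy=6,interpolation=cv2.INTER_CUBIC))
E
```

```text
t 6.53 a,b,z mm 63.2 -29.2 12.1 F [ 1.  -0.1 -0.2] [3.119e+00 3.790e-01 2.000e-03] qv 0.041
```

View pics/s6c.png

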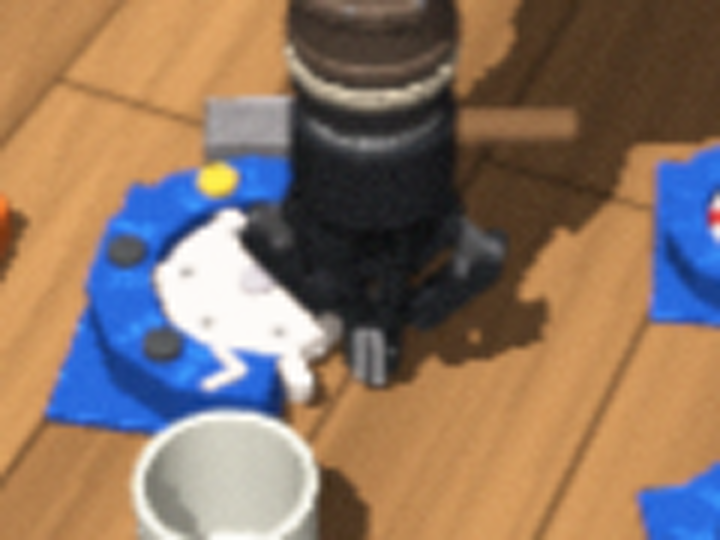

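Emit:
{"fn": "servo_tool", "kwargs": {"plan": [[-1, 0, 0.008, 0, 0, 0, 0], [-1, 0, 0.016, 0, 0, 0, 0], [-1, 0, 0.024, 0, 0, 0, 0], [-1, 0, 0.03, 0, 0, 0, 0], [-1, 0, 0.036, 0, 0, 0, 0], [-1, 0.001, 0.042, 0, 0, 0, 0], [-1, 0.002, 0.048, 0, 0, 0, 0], [-1, 0.002, 0.053, 0, 0, 0, 0], [-1, 0.003, 0.058, 0, 0, 0, 0], [-1, 0.003, 0.058, 0, 0, 0, 0]]}}

```text
clock: 7.82
position: [0.534, 0.0495, 0.0121]
tool_rot: [3.118, 0.379, 0.0]
wrist_force: [-0.5, 0.2, 0.7]
grip_width: 0.0002
```

```bash
python3 - <<'E'
from h import *
ab()
im=save('side','pics/s7.png')[:,:,::-1]
cv2.imwrite('pics/s7c.png',cv2.resize(im[220:310,200:320],None,fx=6,fy=6,interpolation=cv2.INTER_CUBIC))
E
```

```text
t 7.83 a,b,z mm 62.9 16.9 12.1 F [-0.5  0.2  0.7] [3.118 0.379 0.   ] qv 0.007
```

View pics/s7c.png

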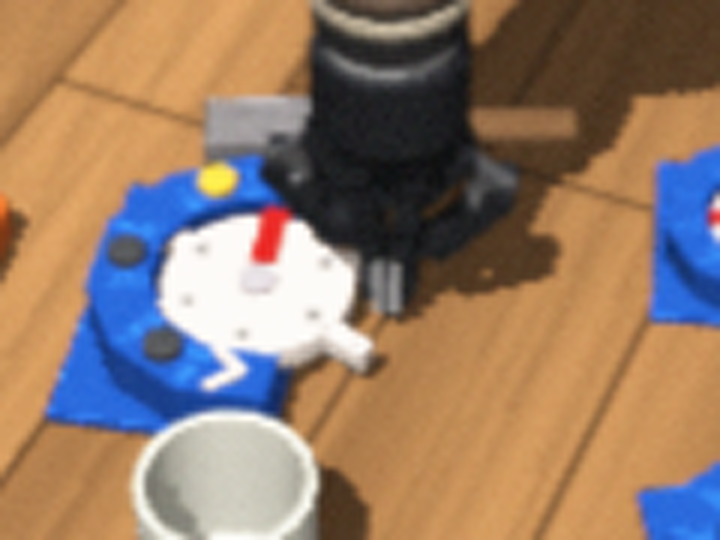

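Just short of half a click, as it was before the first snap. I'll use the same last nudge.

Emit:
{"fn": "servo_tool", "kwargs": {"plan": [[-1, 0.001, 0.004, 0, 0, 0, 0], [-1, 0.002, 0.008, 0, 0, 0, 0], [-1, 0.003, 0.012, 0, 0, 0, 0], [-1, 0.003, 0.012, 0, 0, 0, 0]]}}

```text
clock: 8.38
position: [0.5385, 0.041, 0.0121]
tool_rot: [3.118, 0.38, 0.0]
wrist_force: [-0.2, 0.6, 0.5]
grip_width: 0.0001
```

```bash
python3 - <<'E'
from h import *
ab()
im=save('side','pics/s8.png')[:,:,::-1]
cv2.imwrite('pics/s8c.png',cv2.resize(im[220:310,200:320],None,fx=6,fy=6,interpolation=cv2.INTER_CUBIC))
E
```

```text
t 8.38 a,b,z mm 60.6 26.2 12.1 F [-0.2  0.6  0.5] [3.118 0.38  0.   ] qv 0.004
```

View pics/s8c.png

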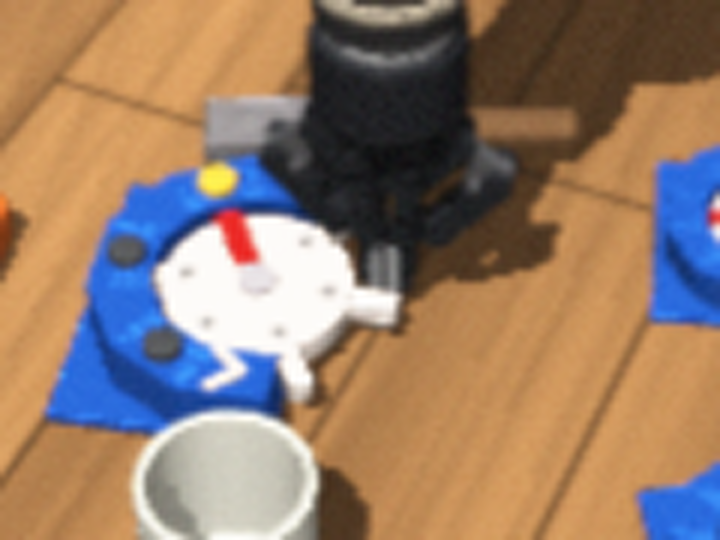

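Red points at the yellow marker. I'll retract outwards, then up and back toward the base.

Emit:
{"fn": "servo_tool", "kwargs": {"plan": [[-1, -0.02, 0, 0, 0, 0, 0], [-1, -0.06, 0, 0, 0, 0, 0], [-1, -0.07, 0, -0.04, 0, 0, 0], [-1, -0.1, 0, -0.1, 0, 0, 0], [-1, -0.16, 0, -0.16, 0, 0, 0], [-1, -0.22, 0, -0.2, 0, 0, 0], [-1, -0.26, 0, -0.24, 0, 0, 0], [-1, -0.26, 0, -0.24, 0, 0, 0], [-1, -0.26, 0, -0.24, 0, 0, 0]]}}

```text
clock: 9.55
position: [0.3362, -0.0087, 0.2036]
tool_rot: [-3.118, -0.38, -0.001]
wrist_force: [-0.1, -0.2, -0.1]
grip_width: 0.0001
```

```bash
python3 - <<'E'
from h import *
ab()
for n in('top','side'):
    im=save(n,f'pics/{n}9.png')[:,:,::-1]
    x0,y0=(180,160) if n=='top' else (180,220)
    cv2.imwrite(f'pics/{n}9c.png',cv2.resize(im[y0:y0+100,x0:x0+150],None,fx=5,fy=5,interpolation=cv2.INTER_CUBIC))
ab()
E
```

```text
t 9.55 a,b,z mm 268.9 25.8 203.6 F [-0.1 -0.2 -0.1] [-3.118e+00 -3.800e-01 -1.000e-03] qv 0.034
t 9.65 a,b,z mm 268.8 25.7 202.9 F [-0.2 -0.2 -0.3] [-3.118e+00 -3.810e-01  3.000e-03] qv 0.014
```

View pics/top9c.png

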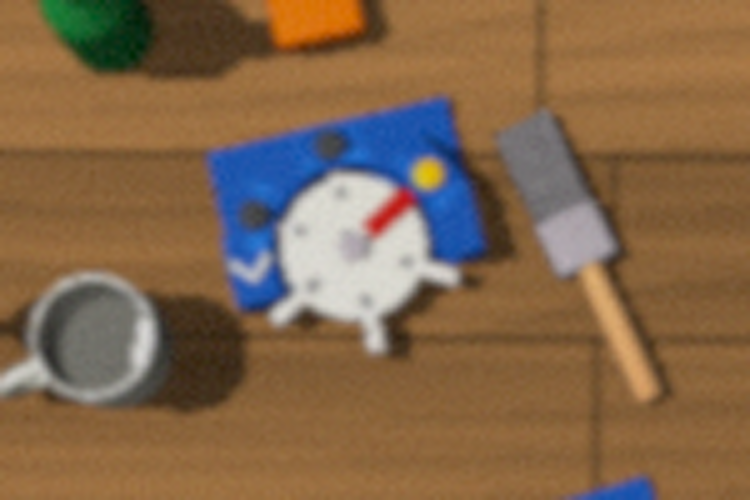

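View pics/side9.png

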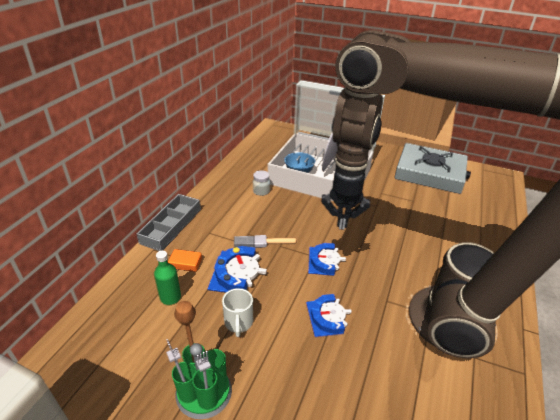

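The top crop shows the red stripe at (390,213) pointing straight at the yellow marker at (428,173), with a white lobe at the front at (375,335). In the side view the hand is clear, and the other things stand where they did.

```bash
python3 -c "
from h import *
print(sign_off())"
```

```text
the job is handed in; nothing more can be done
None
```

I turned the large blue-cased rota wheel two clicks anticlockwise with the shut fingertips, and the red lobe now stands at the yellow marker (-60°, the case's -y side). I stopped for a picture after each click, and each one showed the wheel at rest. The job is handed in at about 9.7 s of the 51 s allowed.

- **Last checks:** The top picture shows the red stripe pointing at the yellow marker and a white lobe straight out of the front. The hand is clear, at about z = 0.20 m, with wrist force near zero. The mug, brush, sponge, soap and carousel look unmoved in the final pictures. I checked them by eye and did not measure them.
- **Disagreement:** The two cameras placed the wheel about 8 mm apart. I used the joint fit of both. The fingertip seen in the side view was off by about the same amount, which supported that choice.
- **Slow pushes:** Both clicks needed extra nudges, because the planned push stopped just short of half a click. Each time the wheel then snapped on by one click only.

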